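Stow the charger and set the drawer's travel bar for the road

ROBOT

A 7-joint arm with a two-finger parallel gripper is mounted at the origin on the work surface. World frame = base frame: x ahead of the robot, y to its left, z up, the work surface at z = 0. Lengths are in m, angles in rad, forces in N, time in s.
With the tool pointing down it reaches from about 0.35 to 0.9 m from the base axis. Payload 8.1 kg.
Tool frame: the origin (TCP) lies at the very end of the fingers, on their centre line; the grasp point (between the pads) lies arm.grip_point_offset behind it (arm.grip_point_offset is the distance from the TCP to the grasp point, in m); z points along the fingers, y is the line along which they close (so a half turn about z gives the same grasp; the last joint's range is limited). The gripper opens to 92 mm and grips with 3 to 60 N. Pads are 19 mm wide; open, the fingers measure 130 mm over their backs; the gripper's body (75 mm by 190 mm) begins 47 mm behind the grasp point.
Start: joints at [1.163, 0.434, 0.025, 1.573, -0.012, 1.134, -0.075], TCP at [0.188, -0.596, 0.227] pointing down, gripper open.
Joint ranges: [-2.62, 2.62], [-0.44, 2.09], [-1.27, 1.32], [0.08, 2.57], [-1.32, 4.46], [0.12, 2], [-2.74, 2.74]. Speed limits (rad/s): [2.22, 2.22, 3.01, 3.01, 3.14, 3.14, 3.14].

INTERFACE

Orientations are given as a rotation vector (axis times angle).
In Python, from cell import arm gives the robot as it stands. The module is installed in compiled form; this text tells all that it offers.
- The arm moves only by the shell command python3 -m creep 'ROWS' [OPENING] [FORCE]. ROWS is JSON, a list of rows, each a list of 6 numbers: the shift along the tool's x, y, z scaled (see below), then the turn, a rotation vector about the tool's x, y, z scaled (see below). A call has 1 to 20 rows; each row shifts and turns the commanded pose from where the row before left it, along the tool's axes as they then stand; what a row does not reach is not made up. The controller multiplies each number of a shift by 0.4 m and each number of a turn by 120 degrees. A row lasts 1/12 s, in which the tool goes at most 41.7 mm and 7.16 degrees, less where a joint would pass 70% of its speed; a pose out of reach is approached as far as the arm can. A call with a number of a shift or a turn outside -1 to 1 is refused whole. A call with a gripper value outside its range is refused whole. OPENING is the closure, from -1 (fully open) to 1 (shut), set as the call begins (- or left out, the last holds). The fingers move at their own pace and stop on an object; FORCE is the grip in N (left out, the last holds). Time passes only in rows, so rows that do not move let the fingers close. It gives the time, the measured TCP pose, the force, the opening and the grip force at its end, in the units of the state.
- arm.observe(): the state, without advancing time (a new reading comes with each control period).
- arm.get_image(name): name is "scene" or "top" or "wrist"; returns a dict with "frame" (480x640x3 uint8, red, green, blue), "intrinsics" (3x3 intrinsics, pixels), "rvec" (rotation vector, rad) and "tvec" (3), from world to camera coordinates, as OpenCV has them; the wrist camera has in their place "mount" (4x4, takes a point from camera to tool coordinates, whose origin is the TCP and whose axes are the flange's). Camera axes: x right, y down, z forward; pixel columns grow to the right and rows downward; lengths in m; the calibration is good to about 2 mm. The wrist camera is an equidistant fisheye: a pixel r from the principal point sees the ray r / f radians off the axis. A picture is of the moment at which its call begins: read the wrist's pose just before it. There is no depth.
- arm.sign_off(): hands the job in; it is judged then, once.
The state is a dict: "clock": time; "joints": joint angles; "dq": joint speeds; "joint_efforts": joint torques, N m; "position": TCP position; "ee_rot": TCP orientation; "force": force on the tool from outside, world axes, zero at the start; "ft_torque": the same for the moment, N m; "width": opening from 0.0 (shut) to 1.0 (fully open); "gripper_force": force on a finger pad.
Only numpy, scipy, OpenCV 4.12 (cv2) and the standard library are available. Lean on these libraries where they do the work, as an engineer would, in place of code of your own. Each camera call takes 0.05 s, during which the arm holds its last target. There are 200 camera calls.

TASK

Get this galley drawer ready for the road: set the battery charger down inside the open drawer (do not drop it in) and slide the drawer fully home. Then draw the travel bar's sliding leg across the drawer front until its T-handle stands right over the index mark and, with the lever still open, steady it there against its spring; holding it on the mark, squeeze the cam lever fully shut against the collar, and finish with leg and lever still held in the grip. Leave everything else on the counter where it stands.

Things in the scene. Friction and masses are not known exactly. Their poses are not given: they have to be found in the camera images.
- charger: Battery charger: grey plastic block 74 x 44 mm, 24 mm thick, with 35 mm high ends, two white round cells in the well between and two brass prongs on one end; up to 0.23 kg. Lies right of the drawer or in front of the travel bar; a tin of like size lies in the other place. Origin: centre of the underside; x along the 74 mm length, z up. Grip across the 44 mm width.
- drawer_front (a point): Middle of the outer face of the drawer's black front panel: 250 mm wide, 78 mm high (10 to 88 mm above the counter), 16 mm thick. x points into the unit, the way it shuts; y along the panel, to the robot's left. A 22 mm round steel knob, centred 25 mm above this point, stands out 22 mm from the panel: push beside it.
- drawer_floor (a point): On the drawer's inner floor (18 mm above the counter), at the middle of the inside of the front panel. Axes as drawer_front. The inside runs from x = 0 to 183 mm and 103 mm to either side in y, walls 50 mm high; the part with x less than the drawer's joint value is open above, the rest is under the unit's top.
- drawer (a joint): Drawer travel in m: 0 = shut, 0.13 to 0.155 at the start. 1.5 N of friction, no spring or catch.
- unit_top (a point): Upper front edge, middle, of the low dark wood drawer unit (260 mm wide, 220 mm deep, 100 mm high). Axes as drawer_front. Jar and can stand on it.
- leg: Sliding leg of the travel bar, left of the unit: 24 mm square aluminium, drawn out towards its -y by up to 130 mm. Origin: middle of its black T-handle, 55 mm above the counter. The handle lies level along x, 122 mm long, 16 mm thick, with a boss 36 x 22 x 30 mm (x, y, z) in the middle. A spring pulls the leg back with 7 to 9 N: it runs back if let go, unless the lever is shut.
- collar (a point): Middle of the leg's black clamp collar, 34 mm behind (+y of) the T-handle, moves with it: 30 x 44 x 34 mm (x, y, z), axes as the leg. The cam lever is on its -x side. Open fingers set down astride collar and lever can push the handle's rear (+y) flank along with their sides; closing them there squeezes lever and collar together.
- cam_tip (a point): Free upper end of the cam lever, a steel flap 30 mm wide (y), 37 mm long, 2 mm nearer the handle than the collar's middle. Its hinge pin runs along the leg, 19 mm to -x of the leg's middle line and 8 mm below it. Shut, it stands upright along the collar, outer face 23 mm from the middle line, top 29 mm above it; open, the top leans out to about 46 mm.
- cam (a joint): Cam lever angle in rad: 0 = shut, 0.55 to 0.65 (open) at the start. Stays where it is left; stiffer as the cam bites: shutting it takes 2 N at its upper end at first, some 8 N in the last half (twice that halfway up). Shut, it stays shut.
- bar_post (a point): Top of the aluminium post (40 x 22 mm in x, y; 76 mm high) at the rear end of the travel bar, fixed. Between it and the unit lies the bar's dark steel base plate, 6 mm thick, 100 mm wide.
- mark (a point): The index mark: middle of a bright steel strip, 8 mm wide in y, 104 mm long in x, lying across the dark steel base plate below the leg, 8.5 mm above the counter. The leg is at its length when the T-handle is straight above the strip.
- tin: Aluminium tin, 80 x 52 x 32 mm. A bystander; origin: centre of its underside.
- mug: White mug, 80 mm wide, 88 mm high, right of the drawer unit. A bystander; origin: centre of its underside.
- jar: Glass jar with a steel lid, 64 mm wide, 95 mm high, on top of the drawer unit. A bystander; origin: centre of its underside.
- caddy: Plain steel can, 60 mm wide, 75 mm high, on top of the drawer unit. A bystander; origin: centre of its underside.
- soap: White bottle, 56 mm wide, 170 mm high, right of the drawer unit. A bystander; origin: centre of its underside.
- spoon: Wooden spoon lying flat on the counter left of the travel bar. A bystander.
Things that resemble listed ones, but are neither listed nor needed, are in the scene too. Leave any brown or green look-alike of the charger alone.

How it is judged:
On the way, in this order (a step that is already met when the one before it is completed fails the run):
1. the charger is lowered by the fingers to the drawer floor, the drawer still open (x of charger in the frame of drawer_floor between 0.012 and 0.17 m and y of charger in the frame of drawer_floor between -0.095 and 0.095 m and z of charger in the frame of drawer_floor between -0.005 and 0.022 m and contact force between the fingers and charger above 0.5 N and value of joint drawer above 0.08 m), for 0.05 s.
2. the charger rests in the open drawer, let go (x of charger in the frame of drawer_floor between 0.012 and 0.17 m and y of charger in the frame of drawer_floor between -0.095 and 0.095 m and z of charger in the frame of drawer_floor between -0.005 and 0.022 m and contact force between the fingers and charger below 0.1 N and linear speed of charger below 0.03 m/s and value of joint drawer above 0.08 m), for 0.2 s.
3. the drawer is slid home with the charger in it (x of charger in the frame of drawer_floor between 0.012 and 0.17 m and y of charger in the frame of drawer_floor between -0.095 and 0.095 m and z of charger in the frame of drawer_floor between -0.005 and 0.022 m and value of joint drawer below 0.006 m), for 0.2 s.
4. the fingers steady the leg with its T-handle over the mark, lever still open (horizontal distance between leg and mark below 0.006 m and value of joint cam above 0.3 rad and contact force between the fingers and leg above 2 N and value of joint drawer below 0.006 m), for 0.2 s.
5. the cam lever is squeezed shut with the leg on the mark (horizontal distance between leg and mark below 0.006 m and value of joint cam below 0.05 rad and contact force between the fingers and leg above 5 N), for 0.2 s.
At the end, for the whole second after the job is handed in: Charger let go and at rest inside the drawer, drawer shut to 6 mm, T-handle within 6 mm of straight above the mark, cam lever within 0.05 rad of shut, the fingers still gripping the leg (over 5 N, of it over 3 N on the lever); bystanders not moved (all of step 3 and all of step 5 and contact force between the fingers and charger below 0.1 N and linear speed of charger below 0.03 m/s and contact force between the fingers and cam above 3 N and linear speed of leg below 0.01 m/s); the arm keeps its last pose, push and grip.
It fails at once if the cam lever is closed while the leg is off its mark (lever under 0.3 rad, handle over 10 mm off) (value of joint cam below 0.3 rad and horizontal distance between leg and mark above 0.01 m).
It fails at once if another thing on the counter or the unit is shifted more than 30 mm or tipped over (distance of any of tin, mug, jar, caddy, soap, spoon from where it was at the start of the episode above 0.03 m or angle between any of tin, mug, jar, caddy, soap's own z axis and vertical above 0.5 rad).
It also fails if it takes over 67 s, if anything falls off the work surface, if the arm or the gripper's body presses on something with over 40 N, if the wrist force passes 120 N, or if a joint passes its speed limit or range.

## Working session

There is one attempt and no reset: what is moved stays moved. The work goes in short steps, Python scripts to look and compute and a shell command to move; the robot and the scene stay as the last step left them, time stands still between calls to the robot, and variables do not carry over. Pictures are saved under pics/ and viewed, at most 10 in all, crops included, and the job is handed in when it is done.

```bash
mkdir -p pics; python3 - <<'E'
from cell import arm
import cv2,numpy as np
s=arm.observe(); print({k:np.round(v,3).tolist() for k,v in s.items()}, arm.grip_point_offset)
for n in("scene","top"):
    d=arm.get_image(n); cv2.imwrite(f"pics/{n}0.png",d["frame"][:,:,::-1]); print(n,d["intrinsics"].tolist(),np.round(d["rvec"],4),np.round(d["tvec"],4))
    np.savez(f"pics/{n}0.npz",K=d["intrinsics"],r=d["rvec"],t=d["tvec"])
E
```

```text
{'clock': 0.0, 'joints': [1.163, 0.435, 0.025, 1.574, -0.012, 1.134, -0.075], 'dq': [0.0, -0.0, 0.001, -0.002, -0.0, 0.001, 0.002], 'joint_efforts': [-0.0, -66.785, 0.985, -31.445, -0.061, 0.043, 0.0], 'position': [0.187, -0.596, 0.226], 'ee_rot': [-3.104, -0.477, 0.001], 'force': [0.126, 0.168, -0.611], 'ft_torque': [0.097, -0.03, -0.029], 'gripper_force': 0.0, 'width': 1.001} 0.0188
scene [[442.7615672366753, 0.0, 326.5351402004499], [0.0, 442.7615672366753, 238.36735306732567], [0.0, 0.0, 1.0]] [ 1.1875  2.1776 -1.0685] [ 0.2539 -0.147   1.4418]
top [[596.6030317591758, 0.0, 305.05155868148125], [0.0, 596.6030317591758, 235.48673497841853], [0.0, 0.0, 1.0]] [ 2.0713 -2.1539  0.2217] [0.0086 0.4883 1.6875]
```

View pics/scene0.png

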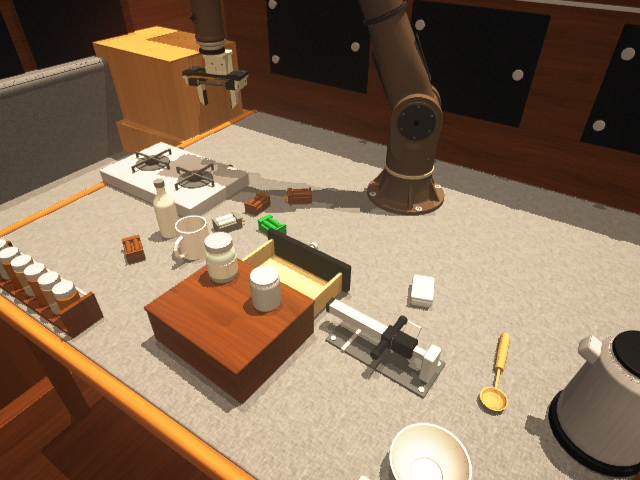

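View pics/top0.png

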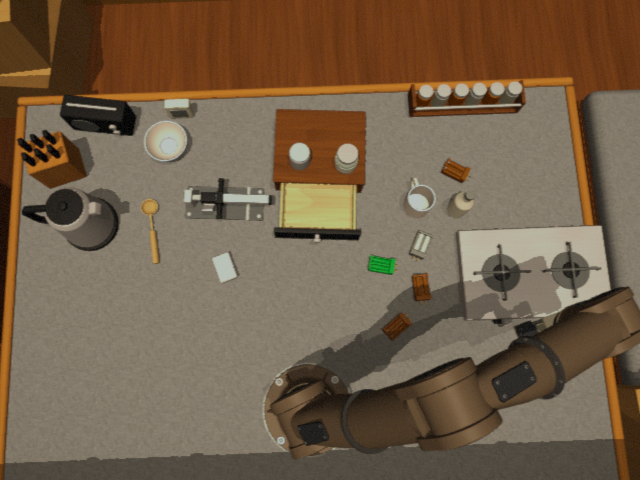

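The top view shows the charger at about (421,244), the tin at (224,267), and the drawer front from (276,232) to (360,235). The leg and T-handle are at (220,199), with a bright strip near (258,203). Next I'll enlarge that area.

```bash
cat > h.py <<'E'
import numpy as np,cv2
from scipy.spatial.transform import Rotation as R
def ray(n,uv):
    d=np.load(f"pics/{n}0.npz"); M=R.from_rotvec(d["r"].ravel()).as_matrix(); c=-M.T@d["t"].ravel()
    return c, M.T@np.linalg.inv(d["K"])@np.array([*uv,1.])
def px(n,uv,z):
    c,v=ray(n,uv); return c+v*(z-c[2])/v[2]
def proj(n,P):
    d=np.load(f"pics/{n}0.npz"); return cv2.projectPoints(np.array([P],float),d["r"],d["t"],d["K"],None)[0].ravel()
def grid(im,x0,y0,w,h,s):
    c=cv2.resize(im[y0:y0+h,x0:x0+w],None,fx=s,fy=s,interpolation=cv2.INTER_CUBIC)
    for x in range(-(-x0//20)*20,x0+w,20): cv2.putText(c,str(x),((x-x0)*s,10),0,.35,(0,255,255),1); c[:14:2,(x-x0)*s]=255
    for y in range(-(-y0//20)*20,y0+h,20): cv2.putText(c,str(y),(0,(y-y0)*s+4),0,.35,(0,255,255),1); c[(y-y0)*s,:14:2]=255
    return c
E
python3 - <<'E'
from h import *
t=cv2.imread("pics/top0.png")
a=grid(t,178,170,190,75,4); b=grid(t,390,215,60,55,4)
o=np.zeros((a.shape[0]+b.shape[0],a.shape[1],3),np.uint8); o[:a.shape[0]]=a; o[a.shape[0]:,:b.shape[1]]=b
s=cv2.imread("pics/scene0.png"); c=grid(s,320,295,130,55,4); o[a.shape[0]:a.shape[0]+220,240:760]=c[:,:520]
cv2.imwrite("pics/c1.png",o); print(o.shape)
E
```

```text
(520, 760, 3)
```

View pics/c1.png

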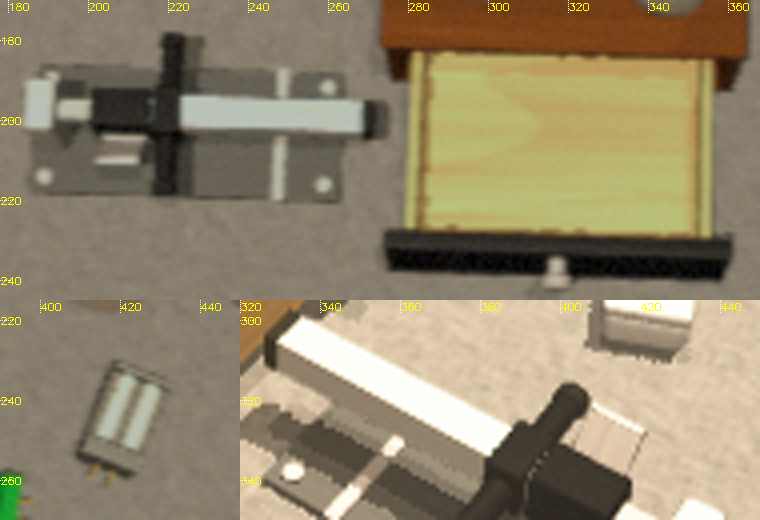

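```bash
python3 - <<'E'
from h import *
np.set_printoptions(precision=4,suppress=True)
f=lambda cx,cy,z:px("top",(178+cx/4,170+cy/4),z)
g=lambda cx,cy,z:px("top",(390+cx/4,215+(cy-300)/4),z)
print("handle ends",f(173,33,.063),f(166,195,.063))
print("strip",f(284,68,.0085),f(278,200,.0085))
print("leg end", f(365,116,.067),f(184,112,.067), "post",f(40,80,.076),f(38,128,.076))
print("panel rear top",f(388,231,.088),f(733,239,.088)); print("knob",f(557,285,.074))
print("unit edge",f(382,50,.1),f(745,57,.1))
print("cell top",[g(*p,.035) for p in((115,360),(168,383),(130,475),(78,455))])
s=lambda cx,cy,z:px("scene",(320+(cx-240)/4,295+(cy-300)/4),z)
print("scene strip end",s(395,445,.0085),"scene handle end top ~",s(572,385,.063))
print(px("top",(224,267),.032))
E
```

```text
handle ends [0.668  0.2302 0.063 ] [0.5452 0.2365 0.063 ]
strip [0.6543 0.1536 0.0085] [0.5514 0.1601 0.0085]
leg end [0.5979 0.09   0.067 ] [0.6061 0.2222 0.067 ] post [0.6319 0.3258 0.076 ] [0.5957 0.3271 0.076 ]
panel rear top [0.5064 0.0747 0.088 ] [ 0.4908 -0.1713  0.088 ]
knob [ 0.4651 -0.0447  0.074 ]
unit edge [0.6375 0.0746 0.1   ] [ 0.6219 -0.1865  0.1   ]
cell top [array([ 0.4949, -0.3458,  0.035 ]), array([ 0.4761, -0.3834,  0.035 ]), array([ 0.4088, -0.3501,  0.035 ]), array([ 0.4251, -0.3133,  0.035 ])]
scene strip end [0.5972 0.1617 0.0085] scene handle end top ~ [0.5538 0.2401 0.063 ]
[0.4077 0.2291 0.032 ]
```

```bash
cat >> h.py <<'E'
def plan(x,y,z,yaw=None):
    "translation in tool axes (scaled /0.4) and turn about tool axes (scaled /120deg) from the measured pose; yaw=direction of tool x (mod pi)"
    from cell import arm
    s=arm.observe(); r=R.from_rotvec(s["ee_rot"]); M=r.as_matrix(); cy=np.arctan2(M[1,0],M[0,0])
    d=M.T@(np.array([x,y,z])-s["position"]); 
    print("t",round(s["clock"],2),"pos",np.round(s["position"],4),"yaw",round(cy,4),"F",np.round(s["force"],1),"w",round(s["width"],3),"gf",round(s["gripper_force"],1),"q7",round(s["joints"][6],2))
    print("shift/0.4",np.round(d/.4,4),"mm",np.round(d*1e3,1))
    if yaw is not None:
        k=(yaw-cy+np.pi/2)%np.pi-np.pi/2; T=np.array([[np.cos(cy+k),np.sin(cy+k),0],[np.sin(cy+k),-np.cos(cy+k),0],[0,0,-1]]).T
        print("turn",np.round(R.from_matrix(M.T@T).as_rotvec()/np.radians(120),4))
E
python3 - <<'E'
from h import *
print("mug",px("top",(420,202),.088),"soap",px("top",(461,200),.17),"jar",px("top",(347,153),.195),"can",px("top",(300,152),.175))
plan(.451,-.348,.15,-.448)
E
```

```text
mug [ 0.56595208 -0.34522141  0.088     ] soap [ 0.54572467 -0.44096642  0.17      ] jar [ 0.68468039 -0.13373692  0.195     ] can [ 0.69990529 -0.00493213  0.175     ]
t 0.1 pos [ 0.1874 -0.5958  0.226 ] yaw 0.3048 F [0.1 0.8 0.1] w 0.998 gf 0.0 q7 -0.08
shift/0.4 [ 0.8146 -0.3928  0.1905] mm [ 325.8 -157.1   76.2]
turn [-6.000e-04  3.000e-04  3.594e-01]
```

```bash
python3 -m creep '[[0.08,-0.039,0.008,0,0,0],[0.08,-0.039,0.008,0,0,0],[0.08,-0.039,0.008,0,0,0],[0.08,-0.039,0.008,0,0,0],[0.08,-0.039,0.008,0,0,0],[0.08,-0.039,0.008,0,0,0],[0.08,-0.039,0.008,0,0,0],[0.08,-0.039,0.008,0,0,0],[0.08,-0.039,0.008,0,0,0],[0.08,-0.039,0.008,0,0,0],[0,0,0,0,0,0.05],[0,0,0,0,0,0.05],[0,0,0,0,0,0.05],[0,0,0,0,0,0.05],[0,0,0,0,0,0.05],[0,0,0,0,0,0.05],[0,0,0,0,0,0.05],[0,0,0,0,0,0],[0,0,0,0,0,0]]' -1
cat >> h.py <<'E'
def wrist(name,P=None):
    "save wrist picture + pose; "
    from cell import arm
    s=arm.observe(); d=arm.get_image("wrist"); cv2.imwrite(f"pics/{name}.png",d["frame"][:,:,::-1])
    np.savez(f"pics/{name}.npz",K=d["intrinsics"],m=d["mount"],p=s["position"],r=s["ee_rot"])
def wpx(name,uv,z):
    d=np.load(f"pics/{name}.npz"); K=d["K"]; a=np.array([(uv[0]-K[0,2])/K[0,0],(uv[1]-K[1,2])/K[1,1]]); th=np.linalg.norm(a)
    v=np.array([*(a/th*np.sin(th)),np.cos(th)]); M=R.from_rotvec(d["r"]).as_matrix()
    c=M@d["m"][:3,3]+d["p"]; v=M@d["m"][:3,:3]@v; return c+v*(z-c[2])/v[2]
E
python3 - <<'E'
from h import *
plan(.451,-.348,.15,-.448); wrist("w1")
E
```

```text
clock: 1.68
position: [0.4459, -0.3512, 0.1945]
ee_rot: [3.071, -0.662, -0.001]
force: [-0.6, 0.1, 0.3]
width: 1.003
gripper_force: 0.0
t 1.68 pos [ 0.4459 -0.3512  0.1945] yaw -0.4249 F [-0.6  0.1  0.3] w 1.003 gf 0.0 q7 -1.39
shift/0.4 [ 0.0084 -0.0125  0.1112] mm [ 3.4 -5.  44.5]
turn [0.0001 0.0003 0.011 ]
```

View pics/w1.png

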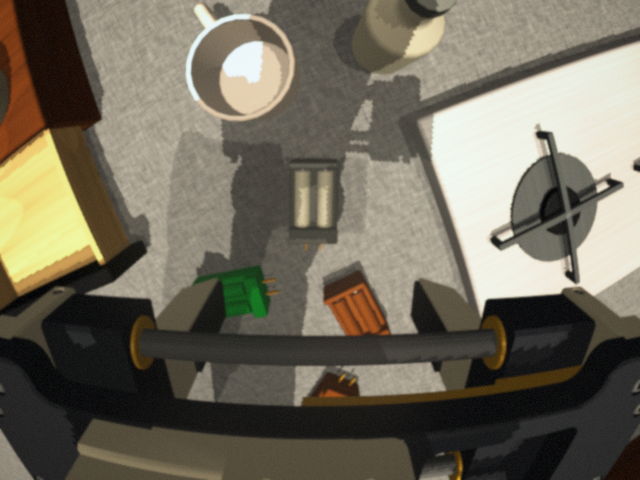

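```bash
python3 - <<'E'
from h import *
for uv,z in (((290,160),.035),((338,160),.035),((290,243),0.0),((336,243),0.0),((290,228),.035),((337,228),.035)): print(uv,np.round(wpx("w1",uv,z),4))
E
```

```text
(290, 160) [ 0.5005 -0.3494  0.035 ]
(338, 160) [ 0.4835 -0.3867  0.035 ]
(290, 243) [ 0.4229 -0.3098 -0.    ]
(336, 243) [ 0.4038 -0.3518  0.    ]
(290, 228) [ 0.4456 -0.3234  0.035 ]
(337, 228) [ 0.4283 -0.3616  0.035 ]
```

The wrist view shows the charger at (290–338, 160–243), clear of the mug, the bottle and the look-alikes. Both cameras agree on it, so I'm descending.

```bash
python3 -c "
from h import *
plan(.455,-.350,.006,-.443)"
```

```text
t 1.73 pos [ 0.4459 -0.3512  0.1945] yaw -0.4244 F [-0.4 -0.2  0.6] w 1.002 gf 0.0 q7 -1.39
shift/0.4 [ 0.0197 -0.0122  0.4712] mm [  7.9  -4.9 188.5]
turn [0.     0.0002 0.0089]
```

```bash
python3 -m creep '[[0.02,-0.012,0.05,0,0,0.009],[0,0,0.09,0,0,0],[0,0,0.09,0,0,0],[0,0,0.08,0,0,0],[0,0,0.06,0,0,0],[0,0,0.04,0,0,0],[0,0,0.03,0,0,0],[0,0,0.02,0,0,0],[0,0,0.01,0,0,0],[0,0,0,0,0,0]]' -1
python3 -m creep '[[0,0,0,0,0,0],[0,0,0,0,0,0],[0,0,0,0,0,0],[0,0,0,0,0,0],[0,0,0,0,0,0],[0,0,0,0,0,0],[0,0,0,0,0,0],[0,0,0,0,0,0]]' 1 20
```

```text
clock: 2.57
position: [0.4552, -0.3504, 0.0065]
ee_rot: [-3.064, 0.696, 0.0]
force: [-0.3, 0.1, 0.1]
width: 0.998
gripper_force: 0.0
clock: 3.23
position: [0.4553, -0.3504, 0.0068]
ee_rot: [3.063, -0.697, 0.0]
force: [-0.5, 0.6, 1.5]
width: 0.476
gripper_force: 20.0
```

```bash
python3 -m creep '[[0,0,-0.02,0,0,0],[0,0,-0.05,0,0,0],[0,0,-0.08,0,0,0],[0,0,-0.08,0,0,0],[0,0,-0.08,0,0,0],[0,0,-0.04,0,0,0],[0,0,0,0,0,-0.04],[0,0,0,0,0,-0.05],[0,0,0,0,0,-0.05],[0,0,0,0,0,-0.042],[0,0,0,0,0,0]]' 1 20
python3 -c "
from h import *
plan(.5635,-.0525,.147,-.062)"
```

```text
clock: 4.15
position: [0.4549, -0.3503, 0.1471]
ee_rot: [-3.14, 0.097, 0.0]
force: [0.2, -0.6, -2.0]
width: 0.479
gripper_force: 20.0
t 4.15 pos [ 0.4549 -0.3503  0.1471] yaw -0.0621 F [ 0.2 -0.6 -2. ] w 0.479 gf 20.0 q7 -1.08
shift/0.4 [ 2.249e-01 -7.599e-01  2.000e-04] mm [ 9.00e+01 -3.04e+02  1.00e-01]
turn [-0.0001  0.0001 -0.    ]
```

```bash
python3 -m creep '[[0.012,-0.038,0,0,0,0],[0.023,-0.076,0,0,0,0],[0.023,-0.076,0,0,0,0],[0.023,-0.076,0,0,0,0],[0.023,-0.076,0,0,0,0],[0.023,-0.076,0,0,0,0],[0.023,-0.076,0,0,0,0],[0.023,-0.076,0,0,0,0],[0.023,-0.076,0,0,0,0],[0.023,-0.076,0,0,0,0],[0.007,-0.038,0,0,0,0],[0,0,0,0,0,0],[0,0,0,0,0,0]]' 1 20
python3 -c "
from h import *
plan(.5635,-.0525,.024,-.062); wrist('w2')
for a in ('w2',):
  im=cv2.imread('pics/w2.png')"
```

```text
clock: 5.23
position: [0.5654, -0.0518, 0.1467]
ee_rot: [-3.14, 0.104, 0.001]
force: [0.3, -0.7, -1.5]
width: 0.475
gripper_force: 20.0
t 5.23 pos [ 0.5654 -0.0518  0.1467] yaw -0.0662 F [ 0.3 -0.7 -1.5] w 0.475 gf 20.0 q7 -1.69
shift/0.4 [-0.0046  0.002   0.3069] mm [ -1.8   0.8 122.7]
turn [-0.      0.0002 -0.002 ]
```

View pics/w2.png

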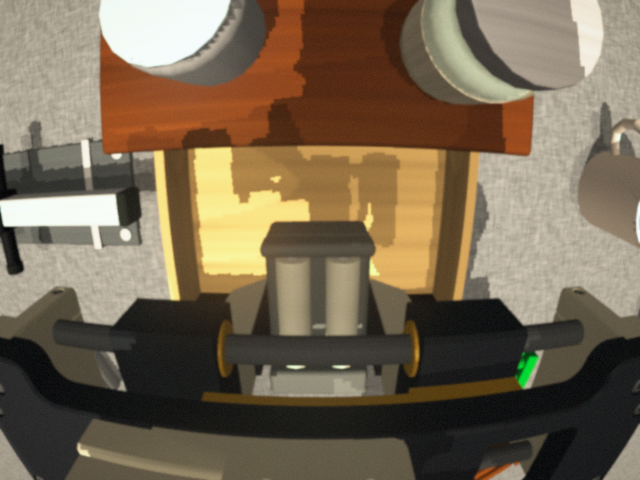

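The charger is held level, central over the open drawer. The unit's front edge is at row 150, well ahead of it.

```bash
python3 -c "
from h import *
print(wpx('w2',(110,152),.1),wpx('w2',(528,153),.1),wpx('w2',(185,292),.088))
print(np.load('pics/w2.npz')['m'])"
python3 -m creep '[[-0.004,0.002,0.04,0,0,-0.002],[0,0,0.06,0,0,0],[0,0,0.06,0,0,0],[0,0,0.05,0,0,0],[0,0,0.03,0,0,0],[0,0,0.02,0,0,0],[0,0,0.012,0,0,0],[0,0,0.01,0,0,0],[0,0,0.008,0,0,0],[0,0,0,0,0,0]]' 1 20
```

```text
[0.64492163 0.0700985  0.1       ] [ 0.62768246 -0.18456403  0.1       ] [0.5450055  0.04026021 0.088     ]
[[ 5.07920292e-04 -9.52030322e-01 -3.06003282e-01  8.40322594e-02]
 [ 9.99999503e-01  2.21070443e-04  9.72062365e-04 -4.24913981e-04]
 [-8.57784565e-04 -3.06003624e-01  9.52029961e-01 -1.57738694e-01]
 [ 0.00000000e+00  0.00000000e+00  0.00000000e+00  1.00000000e+00]]
clock: 6.12
position: [0.564, -0.054, 0.0308]
ee_rot: [3.14, -0.098, 0.0]
force: [-0.4, -0.1, -1.9]
width: 0.477
gripper_force: 20.0
```

```bash
python3 -m creep '[[0,0,0.005,0,0,0],[0,0,0.005,0,0,0],[0,0,0.003,0,0,0],[0,0,0.003,0,0,0],[0,0,0,0,0,0]]' 1 20
```

```text
clock: 6.53
position: [0.5645, -0.0537, 0.0248]
ee_rot: [3.14, -0.097, 0.002]
force: [-0.3, 0.1, 2.1]
width: 0.478
gripper_force: 20.0
```

Contact shows: the force went from -1.9 to +2.1 N at the expected height. I'll press slightly, hold and release.

```bash
python3 -m creep '[[0,0,0.001,0,0,0],[0,0,0,0,0,0],[0,0,0,0,0,0]]' 1 8
python3 -m creep '[[0,0,0,0,0,0],[0,0,0,0,0,0],[0,0,0,0,0,0],[0,0,0,0,0,0],[0,0,0,0,0,0],[0,0,0,0,0,0],[0,0,0,0,0,0],[0,0,0,0,0,0]]' -0.4
python3 -c "
from h import *
plan(.43,.02,.16,-.062)"
```

```text
clock: 6.78
position: [0.5646, -0.0537, 0.0247]
ee_rot: [3.14, -0.097, 0.003]
force: [-0.9, 1.1, 6.1]
width: 0.478
gripper_force: 8.0
clock: 7.45
position: [0.5638, -0.0537, 0.0239]
ee_rot: [3.14, -0.097, -0.0]
force: [-0.2, 0.5, 0.1]
width: 0.7
gripper_force: 0.0
t 7.45 pos [ 0.5638 -0.0537  0.0239] yaw -0.0618 F [-0.2  0.5  0.1] w 0.7 gf 0.0 q7 -1.7
shift/0.4 [-0.3453 -0.1631 -0.3403] mm [-138.1  -65.3 -136.1]
turn [0.     0.0001 0.0001]
```

```bash
python3 -m creep '[[0,0,-0.03,0,0,0],[0,0,-0.06,0,0,0],[0,0,-0.08,0,0,0],[0,0,-0.08,0,0,0],[0,0,-0.05,0,0,0],[-0.04,-0.018,0,0,0,0],[-0.07,-0.03,0,0,0,0],[-0.08,-0.032,0,0,0,0],[-0.07,-0.03,0,0,0,0],[-0.03,0,0,0,0,0],[0,0,0.05,0,0,0],[0,0,0,0,0,0]]' -0.4
python3 -c "
from h import *
plan(.449,-.009,.06,-.062)
from cell import arm
cv2.imwrite('pics/t1.png',grid(arm.get_image('top')['frame'][:,:,::-1].copy(),260,140,140,110,5))"
```

```text
clock: 8.45
position: [0.449, -0.0025, 0.1232]
ee_rot: [3.14, -0.096, -0.003]
force: [-0.5, 0.2, -0.7]
width: 0.701
gripper_force: 0.0
t 8.45 pos [ 0.449  -0.0025  0.1232] yaw -0.061 F [-0.5  0.2 -0.7] w 0.701 gf 0.0 q7 -1.8
shift/0.4 [0.0012 0.0161 0.1579] mm [ 0.5  6.5 63.2]
turn [0.0002 0.0008 0.0005]
```

View pics/t1.png

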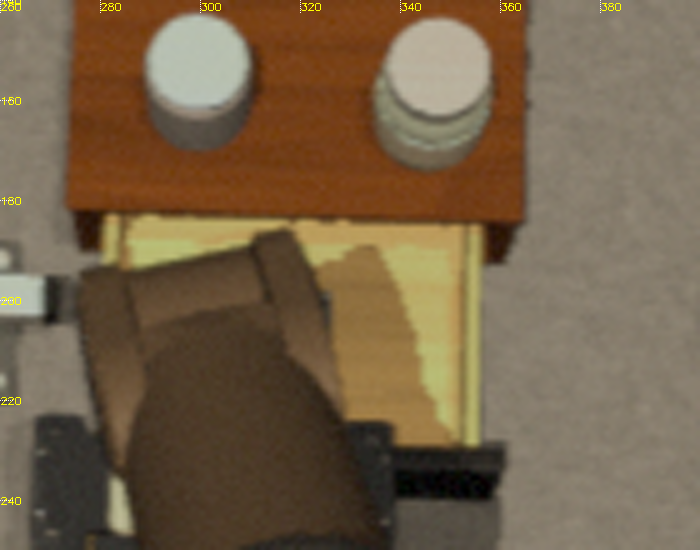

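The drawer is still open with its panel unmoved, and the arm hides the charger. Now I'll close the fingers, lower them in front of the panel and push.

```bash
python3 -m creep '[[0,0.01,0.02,0,0,0],[0,0.008,0.04,0,0,0],[0,0,0.05,0,0,0],[0,0,0.03,0,0,0],[0,0,0.015,0,0,0],[0,0,0,0,0,0],[0.015,0,0,0,0,0],[0.02,0,0,0,0,0],[0.02,0,0,0,0,0],[0.02,0,0,0,0,0],[0.02,0,0,0,0,0],[0.02,0,0,0,0,0],[0.02,0,0,0,0,0]]' 1 10
python3 -c "
from h import *
plan(.604,-.02,.06,-.062)"
```

```text
clock: 9.58
position: [0.505, -0.013, 0.062]
ee_rot: [-3.14, 0.097, 0.0]
force: [-2.2, 0.8, 0.4]
width: 0.005
gripper_force: 1.0
t 9.58 pos [ 0.505 -0.013  0.062] yaw -0.0617 F [-2.2  0.8  0.4] w 0.005 gf 1.0 q7 -1.79
shift/0.4 [0.2481 0.0022 0.005 ] mm [99.2  0.9  2. ]
turn [-0.      0.0001  0.0001]
```

Pushing with about 2 N, as expected.

```bash
python3 -m creep '[[0.02,0,0,0,0,0],[0.02,0,0,0,0,0],[0.02,0,0,0,0,0],[0.02,0,0,0,0,0],[0.02,0,0,0,0,0],[0.02,0,0,0,0,0],[0.02,0,0,0,0,0],[0.02,0,0,0,0,0],[0.02,0,0,0,0,0],[0.02,0,0,0,0,0],[0.015,0,0,0,0,0],[0.01,0,0,0,0,0],[0.01,0,0,0,0,0],[0.005,0,0,0,0,0],[0,0,0,0,0,0]]' 1 10
```

```text
clock: 10.83
position: [0.6008, -0.0188, 0.062]
ee_rot: [-3.14, 0.097, -0.001]
force: [0.2, -0.1, -0.4]
width: 0.007
gripper_force: 0.0
```

```bash
python3 -m creep '[[0.005,0,0,0,0,0],[0.005,0,0,0,0,0],[0.005,0,0,0,0,0]]'
python3 -m creep '[[0.005,0,0,0,0,0],[0.005,0,0,0,0,0]]'
python3 -m creep '[[0.005,0,0,0,0,0],[0.005,0,0,0,0,0]]'
```

```text
clock: 11.08
position: [0.606, -0.0191, 0.062]
ee_rot: [-3.14, 0.097, 0.0]
force: [-2.0, 0.5, 0.0]
width: 0.004
gripper_force: 0.8
clock: 11.25
position: [0.6102, -0.0194, 0.062]
ee_rot: [-3.14, 0.097, -0.0]
force: [-1.9, 1.3, 1.1]
width: 0.006
gripper_force: 0.8
clock: 11.42
position: [0.6124, -0.0196, 0.0617]
ee_rot: [-3.14, 0.097, 0.006]
force: [-14.2, 2.0, 10.4]
width: 0.004
gripper_force: 7.2
```

```bash
python3 -m creep '[[0,0,0,0,0,0],[0,0,0,0,0,0],[-0.02,0,0,0,0,0],[-0.05,0,0,0,0,0],[-0.05,0,-0.04,0,0,0],[0,0,-0.08,0,0,0],[0,0,-0.08,0,0,0],[0,0,-0.08,0,0,0],[0,0,-0.07,0,0,0],[0,0,0,0,0,-0.05],[0,0,0,0,0,-0.055],[0,0,0,0,0,-0.055],[0,0,0,0,0,-0.055],[0,0,0,0,0,-0.055],[0,0,0,0,0,-0.055],[0,0,0,0,0,-0.055],[0,0,0,0,0,-0.055],[0,0,0,0,0,-0.055],[0,0,0,0,0,-0.055]]' -1
python3 -c "
from h import *
plan(.6036,.2508,.2,1.516)"
```

```text
clock: 13.0
position: [0.5664, -0.0174, 0.2021]
ee_rot: [2.69, 1.621, 0.001]
force: [0.4, 0.2, 0.1]
width: 1.001
gripper_force: 0.0
t 13.0 pos [ 0.5664 -0.0174  0.2021] yaw 1.0848 F [0.4 0.2 0.1] w 1.001 gf 0.0 q7 -0.7
shift/0.4 [ 0.6364 -0.2309  0.005 ] mm [254.6 -92.4   2. ]
turn [ 6.000e-04  1.000e-04 -2.059e-01]
```

```bash
python3 -m creep '[[0,0,0,0,0,-0.052],[0,0,0,0,0,-0.052],[0,0,0,0,0,-0.051],[0,0,0,0,0,-0.051],[0.04,0.006,0,0,0,0],[0.08,0.006,0,0,0,0],[0.08,0.006,0,0,0,0],[0.08,0.006,0,0,0,0],[0.08,0.006,0,0,0,0],[0.08,0.006,0,0,0,0],[0.08,0.006,0,0,0,0],[0.08,0.006,0,0,0,0],[0.06,0.006,0,0,0,0],[0.015,0.002,0,0,0,0],[0,0,0,0,0,0],[0,0,0,0,0,0]]' -1
python3 -c "
from h import *
plan(.6036,.2508,.2,1.516); wrist('w3')
cv2.imwrite('pics/w3g.png',grid(cv2.imread('pics/w3.png'),120,0,400,300,2))
from cell import arm
cv2.imwrite('pics/t2.png',arm.get_image('top')['frame'][:,:,::-1])"
```

```text
clock: 14.33
position: [0.6048, 0.2503, 0.2017]
ee_rot: [2.286, 2.153, -0.001]
force: [-0.1, -0.2, 0.7]
width: 0.998
gripper_force: 0.0
t 14.33 pos [0.6048 0.2503 0.2017] yaw 1.5108 F [-0.1 -0.2  0.7] w 0.998 gf 0.0 q7 -0.75
shift/0.4 [ 0.0012 -0.0031  0.0042] mm [ 0.5 -1.2  1.7]
turn [ 0.0001  0.0005 -0.0025]
```

View pics/w3g.png

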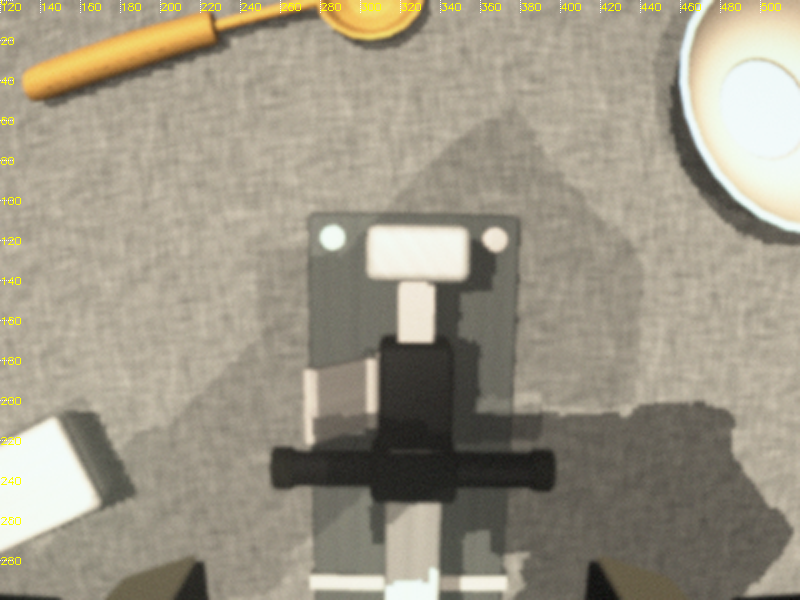

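```bash
python3 - <<'E'
from h import *
np.set_printoptions(precision=4,suppress=True)
f=lambda cx,cy,z:wpx("w3",(120+cx/2,cy/2),z)
a,b=f(272,468,.058),f(555,470,.058); print("handle",a,b,(a+b)/2,np.linalg.norm(a-b),"yaw",np.arctan2(*(b-a)[1::-1]))
print("collar L R",f(378,390,.072),f(453,390,.072),"rear/front",f(415,336,.072))
print("handle rear, front",f(500,450,.06),f(500,487,.06))
print("tip",f(304,370,.078),f(304,443,.078))
s1,s2=f(310,582,.0085),f(507,583,.0085);print("strip",s1,s2,(s1+s2)/2,np.linalg.norm(s1-s2),np.arctan2(*(s2-s1)[1::-1]))
print("post",f(367,252,.076),f(470,252,.076))
E
```

```text
handle [0.5518 0.2405 0.058 ] [0.6736 0.2323 0.058 ] [0.6127 0.2364 0.058 ] 0.12210750744674545 yaw -0.06696880061433862
collar L R [0.6001 0.2745 0.072 ] [0.6296 0.2728 0.072 ] rear/front [0.6158 0.2951 0.072 ]
handle rear, front [0.6494 0.2433 0.06  ] [0.6491 0.2268 0.06  ]
tip [0.5723 0.2854 0.078 ] [0.5697 0.2563 0.078 ]
strip [0.555  0.161  0.0085] [0.659  0.154  0.0085] [0.607  0.1575 0.0085] 0.10430445661660585 -0.0672616231966678
post [0.5995 0.3289 0.076 ] [0.6382 0.3268 0.076 ]
```

View pics/t2.png

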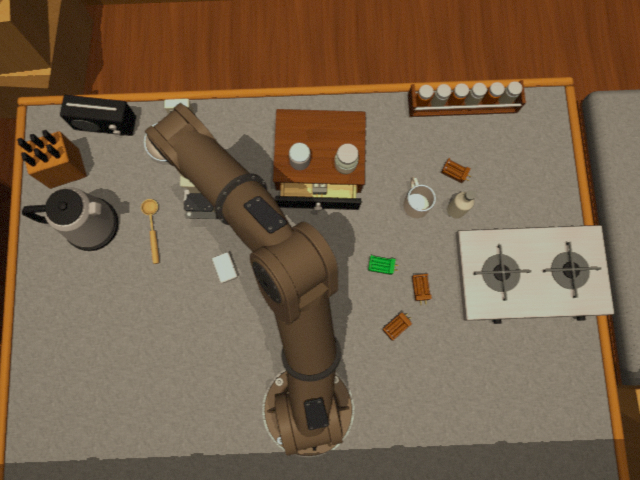

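The top view shows the drawer standing about 45 mm open again: the opening finger dragged the knob on retreat. The charger is inside at (320,188). I'll push it again and keep the fingers closed. First I'll check the panel position and that the jar and can haven't moved.

```bash
python3 - <<'E'
from h import *
np.set_printoptions(precision=4,suppress=True)
a,b=cv2.imread("pics/top0.png"),cv2.imread("pics/t2.png")
for n,(u,v) in dict(can=(300,154),jar=(347,155),mug=(420,202),soap=(461,204),tin=(224,267)).items():
    m=cv2.matchTemplate(b[v-30:v+30,u-30:u+30],a[v-18:v+18,u-18:u+18],cv2.TM_CCOEFF_NORMED); i=np.unravel_index(m.argmax(),m.shape); print(n,i[0]-12,i[1]-12,m.max())
print("panel rear top est",px("top",(318,199),.088),"charger",px("top",(320,188),.045))
c=cv2.resize(b[165:225,260:380],None,fx=6,fy=6,interpolation=cv2.INTER_CUBIC); cv2.imwrite("pics/t2c.png",c)
plan(.56,-.01,.2,-.062)
E
```

```text
can 0 0 0.9980884
jar 0 0 0.9979957
mug 0 0 0.9986922
soap 0 0 0.9962949
tin 0 0 0.9848357
panel rear top est [ 0.5865 -0.0518  0.088 ] charger [ 0.6319 -0.0605  0.045 ]
t 14.43 pos [0.6051 0.2489 0.2018] yaw 1.5087 F [ 0.1 -0.2  0.3] w 1.003 gf 0.0 q7 -0.75
shift/0.4 [-0.653  -0.0725  0.0055] mm [-261.2  -29.     2.2]
turn [0.0007 0.0004 0.75  ]
```

View pics/t2c.png

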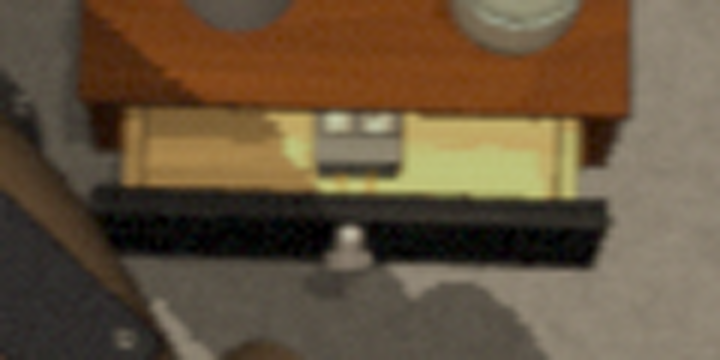

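```bash
python3 -m creep '[[-0.04,-0.008,0,0,0,0],[-0.08,-0.016,0,0,0,0],[-0.08,-0.016,0,0,0,0],[-0.08,-0.016,0,0,0,0],[-0.08,-0.016,0,0,0,0],[-0.08,-0.016,0,0,0,0],[-0.08,-0.016,0,0,0,0],[-0.08,-0.016,0,0,0,0],[-0.057,-0.015,0,0,0,0]]' 1 10
python3 -m creep '[[0,0,0,0,0,0.055],[0,0,0,0,0,0.055],[0,0,0,0,0,0.055],[0,0,0,0,0,0.055],[0,0,0,0,0,0.055],[0,0,0,0,0,0.055],[0,0,0,0,0,0.055],[0,0,0,0,0,0.055],[0,0,0,0,0,0.055],[0,0,0,0,0,0.055],[0,0,0,0,0,0.055],[0,0,0,0,0,0.055],[0,0,0,0,0,0.055],[0,0,0,0,0,0.035],[0,0,0,0,0,0]]' 1 10
python3 -c "
from h import *
plan(.535,-.010,.062,-.063)"
```

```text
clock: 15.18
position: [0.5338, -0.0131, 0.2021]
ee_rot: [2.291, 2.147, -0.002]
force: [-0.5, 0.1, -0.3]
width: 0.397
gripper_force: 0.0
clock: 16.43
position: [0.5346, -0.0096, 0.2022]
ee_rot: [3.139, -0.103, 0.001]
force: [-0.8, 0.3, 0.1]
width: 0.007
gripper_force: 0.0
t 16.43 pos [ 0.5346 -0.0096  0.2022] yaw -0.0657 F [-0.8  0.3  0.1] w 0.007 gf 0.0 q7 -1.77
shift/0.4 [0.0008 0.0008 0.3506] mm [  0.3   0.3 140.2]
turn [ 0.0003 -0.0002 -0.0013]
```

```bash
python3 -m creep '[[0,0,0.04,0,0,0],[0,0,0.08,0,0,0],[0,0,0.08,0,0,0],[0,0,0.08,0,0,0],[0,0,0.05,0,0,0],[0,0,0.02,0,0,0],[0,0,0,0,0,0],[0.015,0,0,0,0,0],[0.02,0,0,0,0,0],[0.02,0,0,0,0,0],[0.02,0,0,0,0,0],[0.02,0,0,0,0,0],[0.02,0,0,0,0,0],[0.02,0,0,0,0,0],[0.02,0,0,0,0,0]]' 1 10
python3 -m creep '[[0.01,0,0,0,0,0],[0.01,0,0,0,0,0],[0.01,0,0,0,0,0]]'
```

```text
clock: 17.68
position: [0.5976, -0.0117, 0.0619]
ee_rot: [3.14, -0.094, -0.0]
force: [-1.8, -0.0, 1.1]
width: 0.004
gripper_force: 0.9
clock: 17.93
position: [0.609, -0.0124, 0.0618]
ee_rot: [3.14, -0.094, -0.001]
force: [-2.4, -0.3, 0.8]
width: 0.007
gripper_force: 0.9
```

```bash
python3 -m creep '[[0.005,0,0,0,0,0],[0.005,0,0,0,0,0],[0.003,0,0,0,0,0],[0,0,0,0,0,0],[0,0,0,0,0,0],[0,0,0,0,0,0]]'
```

```text
clock: 18.43
position: [0.6128, -0.0126, 0.0617]
ee_rot: [3.14, -0.094, -0.004]
force: [-4.8, -0.8, 3.0]
width: 0.006
gripper_force: 2.6
```

```bash
python3 -m creep '[[0.003,0,0,0,0,0],[0,0,0,0,0,0],[0,0,0,0,0,0],[0,0,0,0,0,0],[-0.03,0,0,0,0,0],[-0.06,0,0,0,0,0],[-0.03,0,0,0,0,0],[0,0,-0.04,0,0,0],[0,0,-0.08,0,0,0],[0,0,-0.08,0,0,0],[0,0,-0.08,0,0,0],[0,0,-0.07,0,0,0],[0,0,0,0,0,0]]' 1 10
python3 -m creep '[[0,0,0,0,0,-0.05],[0,0,0,0,0,-0.055],[0,0,0,0,0,-0.055],[0,0,0,0,0,-0.055],[0,0,0,0,0,-0.055],[0,0,0,0,0,-0.055],[0,0,0,0,0,-0.055],[0,0,0,0,0,-0.055],[0,0,0,0,0,-0.055],[0,0,0,0,0,-0.055],[0,0,0,0,0,-0.055],[0,0,0,0,0,-0.055],[0,0,0,0,0,-0.055],[0,0,0,0,0,-0.045],[0,0,0,0,0,0]]' -1
python3 -c "
from h import *
plan(.6079,.2537,.2,1.5038)"
```

```text
clock: 19.52
position: [0.5709, -0.0094, 0.2082]
ee_rot: [-3.139, 0.094, -0.016]
force: [0.0, 0.3, 0.1]
width: 0.007
gripper_force: 0.0
clock: 20.77
position: [0.5676, -0.0098, 0.2018]
ee_rot: [2.271, 2.171, 0.001]
force: [-0.5, 0.4, -0.1]
width: 0.992
gripper_force: 0.0
t 20.77 pos [ 0.5676 -0.0098  0.2018] yaw 1.5259 F [-0.5  0.4 -0.1] w 0.992 gf 0.0 q7 -0.32
shift/0.4 [0.6627 0.071  0.0048] mm [265.1  28.4   1.9]
turn [ 0.0003 -0.0001  0.0105]
```

```bash
python3 -m creep '[[0,0,0,0,0,0.0105],[0.04,0.006,0,0,0,0],[0.08,0.006,0,0,0,0],[0.08,0.006,0,0,0,0],[0.08,0.006,0,0,0,0],[0.08,0.006,0,0,0,0],[0.08,0.006,0,0,0,0],[0.08,0.006,0,0,0,0],[0.08,0.006,0,0,0,0],[0.05,0.006,0,0,0,0],[0.027,0.004,0,0,0,0],[0,0,0.05,0,0,0],[0,0,0.08,0,0,0],[0,0,0.06,0,0,0],[0,0,0.02,0,0,0],[0,0,0,0,0,0],[0,0,0,0,0,0]]' -1
python3 -c "
from h import *
plan(.609,.2587,.115,1.5038); wrist('w4')
from cell import arm
b=arm.get_image('top')['frame'][:,:,::-1]
c=cv2.resize(b[165:225,260:380],(400,200),interpolation=cv2.INTER_CUBIC)
w=cv2.imread('pics/w4.png'); o=np.zeros((600,800,3),np.uint8); o[:400,:800]=grid(w,120,130,400,200,2); o[400:,:400]=c; o[400:,400:]=cv2.resize(w[0:320],(400,200)); cv2.imwrite('pics/c4.png',o)"
```

```text
clock: 22.18
position: [0.6103, 0.2583, 0.1186]
ee_rot: [2.301, 2.139, 0.0]
force: [-0.3, 0.7, 0.5]
width: 0.998
gripper_force: 0.0
t 22.18 pos [0.6103 0.2583 0.1186] yaw 1.4977 F [-0.3  0.7  0.5] w 0.998 gf 0.0 q7 -0.82
shift/0.4 [ 0.0007 -0.0032  0.009 ] mm [ 0.3 -1.3  3.6]
turn [ 0.0002  0.     -0.0029]
```

View pics/c4.png

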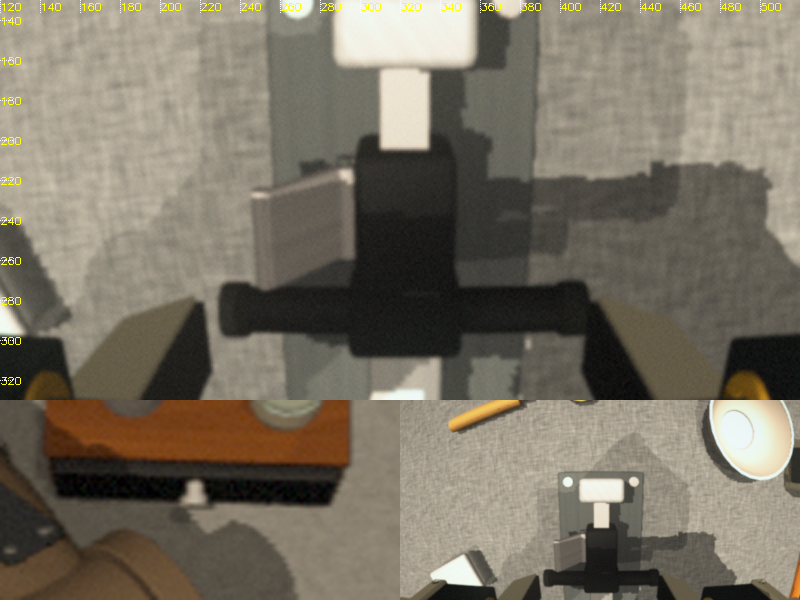

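The drawer is now fully shut (lower left). In the wrist view the lever tip is at crop (252,195), the collar spans 357–455, and the fingertips are at (205,298) and (587,300).

```bash
python3 - <<'E'
from h import *
np.set_printoptions(precision=4,suppress=True)
d=np.load("pics/w4.npz"); M=R.from_rotvec(d["r"]).as_matrix(); 
f=lambda cx,cy,z:(M.T@(wpx("w4",(120+cx/2,130+cy/2),z)-d["p"])*1e3, wpx("w4",(120+cx/2,130+cy/2),z))
for n,a in dict(fL=(205,298,.1186),fR=(587,300,.1186),colL=(357,150,.072),colR=(455,150,.072),tip1=(252,195,.078),tip2=(260,290,.078),hL=(220,310,.055),hR=(588,308,.055),hrear1=(270,284,.06),hrear2=(530,284,.06)).items():
    t,w=f(*a); print(n,"tool mm",t,"world",w)
E
```

```text
fL tool mm [ 10.6922 -44.7085  -0.0068] world [0.5664 0.2723 0.1186]
fR tool mm [10.1956 46.4641  0.0283] world [0.6573 0.2651 0.1186]
colL tool mm [ 35.5226 -10.1741  46.6055] world [0.6027 0.2945 0.072 ]
colR tool mm [35.5559 17.5224 46.6161] world [0.6303 0.2925 0.072 ]
tip1 tool mm [ 24.0875 -39.78    40.5946] world [0.5724 0.2852 0.078 ]
tip2 tool mm [ -5.167  -39.2665  40.596 ] world [0.5707 0.256  0.078 ]
hL tool mm [-23.0857 -58.2199  63.5894] world [0.5505 0.2395 0.055 ]
hR tool mm [-22.4318  65.5518  63.637 ] world [0.674  0.2312 0.055 ]
hrear1 tool mm [-11.0767 -39.4796  58.5961] world [0.5701 0.2502 0.06  ]
hrear2 tool mm [-11.0804  43.8543  58.6282] world [0.6532 0.2441 0.06  ]
```

```bash
python3 -m creep '[[0.01,-0.003,0,0,0,-0.003],[0,0,0.03,0,0,0],[0,0,0.04,0,0,0],[0,0,0.04,0,0,0],[0,0,0.03,0,0,0],[0,0,0.02,0,0,0],[0,0,0.01,0,0,0],[0,0,0.01,0,0,0],[0,0,0,0,0,0]]' -1
python3 -c "
from h import *
plan(.609,.2587,.045,1.5038)"
```

```text
clock: 23.03
position: [0.6088, 0.2628, 0.0455]
ee_rot: [-2.292, -2.148, 0.0]
force: [0.1, 0.1, -0.1]
width: 1.001
gripper_force: 0.0
t 23.03 pos [0.6088 0.2628 0.0455] yaw 1.5059 F [ 0.1  0.1 -0.1] w 1.001 gf 0.0 q7 -0.85
shift/0.4 [-0.0101  0.0012  0.0013] mm [-4.1  0.5  0.5]
turn [-0.0001  0.0001  0.001 ]
```

```bash
python3 -m creep '[[-0.005,0,0,0,0,0],[-0.01,0,0,0,0,0],[-0.015,0,0,0,0,0],[-0.015,0,0,0,0,0],[-0.015,0,0,0,0,0],[-0.015,0,0,0,0,0],[-0.015,0,0,0,0,0],[-0.015,0,0,0,0,0],[-0.015,0,0,0,0,0],[-0.015,0,0,0,0,0],[-0.015,0,0,0,0,0],[-0.015,0,0,0,0,0],[-0.015,0,0,0,0,0],[-0.01,0,0,0,0,0],[0,0,0,0,0,0]]' -1
python3 -c "
from h import *
plan(.603,.175,.045,1.5038); wrist('w5')
cv2.imwrite('pics/w5g.png',grid(cv2.imread('pics/w5.png'),120,130,400,270,2))"
```

```text
clock: 24.28
position: [0.604, 0.1882, 0.0467]
ee_rot: [-2.292, -2.147, -0.005]
force: [-0.7, 7.0, -0.5]
width: 1.001
gripper_force: 3.6
t 24.28 pos [0.604  0.1882 0.0467] yaw 1.5055 F [-0.7  7.  -0.5] w 1.001 gf 3.6 q7 -0.76
shift/0.4 [-0.0331 -0.0003  0.0042] mm [-13.2  -0.1   1.7]
turn [ 0.0004 -0.0016  0.0008]
```

View pics/w5g.png

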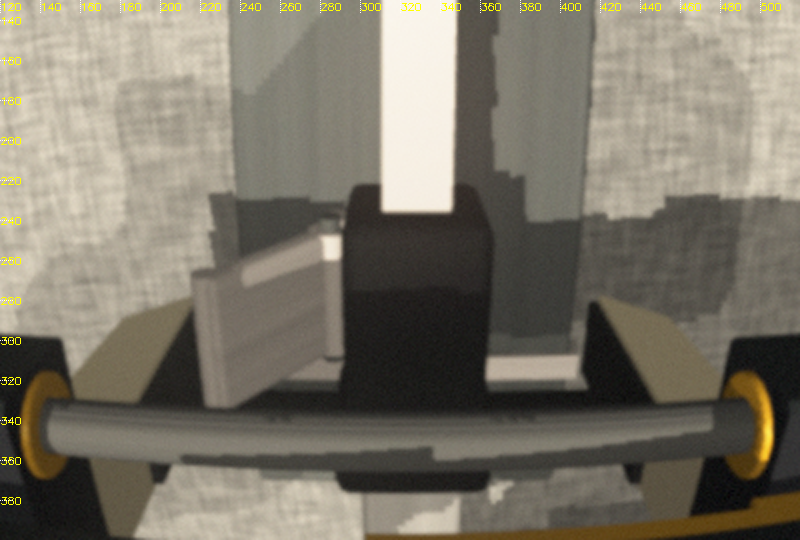

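The leg is being drawn against about 7 N of spring force. The strip is visible at crop (487–580, 355–379), just behind the handle.

```bash
python3 - <<'E'
from h import *
np.set_printoptions(precision=4,suppress=True)
d=np.load("pics/w5.npz"); M=R.from_rotvec(d["r"]).as_matrix(); 
f=lambda n,cx,cy,z:(M.T@(wpx(n,(120+cx/2,130+cy/2),z)-d["p"])*1e3, wpx(n,(120+cx/2,130+cy/2),z))
for a in ((530,355,.0085),(530,379,.0085),(530,391,.055),(530,391,.061),(580,366,.0085),(345,200,.06)): print(a,*f("w5",*a))
g=lambda cx,cy,z:wpx("w3",(120+cx/2,cy/2),z)
print(g(475,575,.0085),g(475,590,.0085))
E
```

```text
(530, 355, 0.0085) [-25.7425  41.5116  38.1678] [0.6438 0.1599 0.0085]
(530, 379, 0.0085) [-34.2737  42.1908  38.1404] [0.6439 0.1514 0.0085]
(530, 391, 0.055) [-9.6676 32.6471 -8.2869] [0.6359 0.1764 0.055 ]
(530, 391, 0.061) [ -5.9262  31.3692 -14.2757] [0.6349 0.1802 0.061 ]
(580, 366, 0.0085) [-30.1552  57.704   38.1666] [0.6596 0.1545 0.0085]
(345, 200, 0.06) [ 39.1524  -9.5731 -13.1614] [0.597  0.2278 0.06  ]
[0.642  0.16   0.0085] [0.6419 0.1511 0.0085]
```

```bash
python3 -m creep '[[-0.01,0,0.004,0,0,0],[-0.01,0,0,0,0,0],[-0.008,0,0,0,0,0],[-0.003,0,0,0,0,0],[0,0,0,0,0,0],[0,0,0,0,0,0],[0,0,0,0,0,0],[0,0,0,0,0,0],[0,0,0,0,0,0]]' -1
python3 -c "
from h import *
plan(.6034,.1758,.045,1.5038); wrist('w6')
cv2.imwrite('pics/w6g.png',grid(cv2.imread('pics/w6.png'),120,130,400,270,2))"
```

```text
clock: 25.08
position: [0.6034, 0.1773, 0.0458]
ee_rot: [-2.29, -2.148, -0.007]
force: [-0.8, 7.9, 4.5]
width: 1.0
gripper_force: 3.7
t 25.08 pos [0.6034 0.1773 0.0458] yaw 1.5066 F [-0.8  7.9  4.5] w 1.0 gf 3.7 q7 -0.75
shift/0.4 [-0.0038  0.0002  0.002 ] mm [-1.5  0.1  0.8]
turn [ 0.0008 -0.0021  0.0014]
```

```bash
python3 -m creep '[[-0.004,0,0,0,0,0],[0,0,0,0,0,0],[0,0,0,0,0,0],[0,0,0,0,0,0],[0,0,0,0,0,0],[0,0,0,0,0,0]]' -1
python3 -c "
from h import *
plan(.6034,.1758,.045,1.5038); wrist('w7')
cv2.imwrite('pics/w7g.png',grid(cv2.imread('pics/w7.png'),120,200,400,200,2))"
```

```text
clock: 25.63
position: [0.6033, 0.1758, 0.0458]
ee_rot: [-2.29, -2.148, -0.007]
force: [-1.8, 7.3, 3.3]
width: 1.003
gripper_force: 3.8
t 25.63 pos [0.6033 0.1758 0.0458] yaw 1.5067 F [-1.8  7.3  3.3] w 1.003 gf 3.8 q7 -0.75
shift/0.4 [-0.      0.0003  0.0019] mm [-0.   0.1  0.8]
turn [ 0.0008 -0.0021  0.0014]
```

View pics/w7g.png

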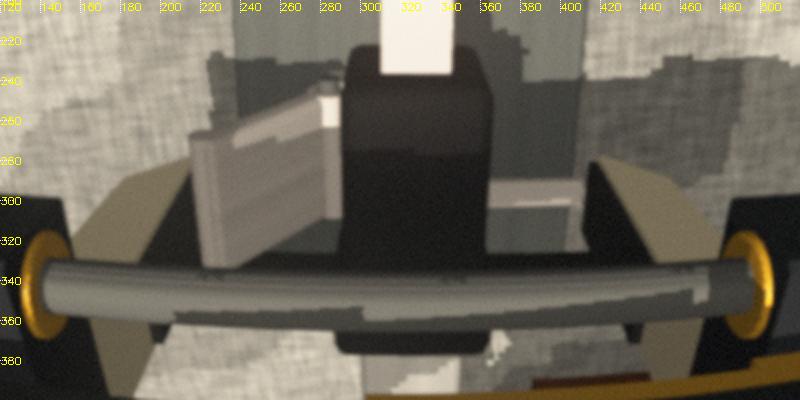

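```bash
python3 - <<'E'
from h import *
d=np.load("pics/w7.npz"); M=R.from_rotvec(d["r"]).as_matrix()
for cy,z in ((180,.0085),(206,.0085),(254,.055),(254,.06)): print(cy,np.round(M.T@(wpx("w7",(120+265,200+cy/2),z)-d["p"])*1e3,1))
E
```

```text
180 [-13.4  40.4  37.3]
206 [-22.1  41.1  37.2]
254 [-9.9 32.5 -9.2]
254 [ -6.8  31.5 -14.2]
```

The strip centre is 17.8 mm behind the TCP, and the handle centre is 17.5–18 mm behind it, so the leg is on the mark. Squeezing now.

```bash
python3 -m creep '[[0,0,0,0,0,0],[0,0,0,0,0,0],[0,0,0,0,0,0],[0,0,0,0,0,0],[0,0,0,0,0,0],[0,0,0,0,0,0],[0,0,0,0,0,0],[0,0,0,0,0,0],[0,0,0,0,0,0],[0,0,0,0,0,0],[0,0,0,0,0,0],[0,0,0,0,0,0]]' 1 40
python3 -c "
from h import *
plan(.6034,.1758,.045,1.5038); wrist('w8')
cv2.imwrite('pics/w8g.png',grid(cv2.imread('pics/w8.png'),120,200,400,200,2))"
```

```text
clock: 26.68
position: [0.6042, 0.1757, 0.0449]
ee_rot: [-2.289, -2.15, -0.008]
force: [5.3, 8.2, -7.5]
width: 0.432
gripper_force: 41.1
t 26.68 pos [0.6042 0.1757 0.0449] yaw 1.5079 F [ 5.3  8.2 -7.5] w 0.432 gf 41.1 q7 -0.75
shift/0.4 [ 0.0002 -0.0019 -0.0002] mm [ 0.1 -0.8 -0.1]
turn [ 0.0014 -0.0022  0.002 ]
```

View pics/w8g.png

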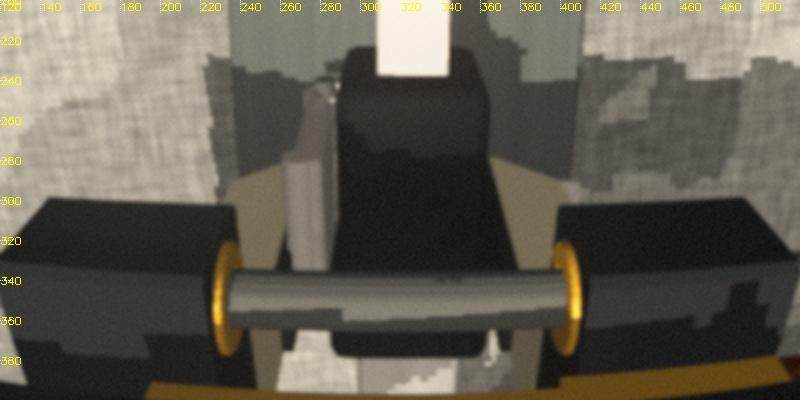

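The lever is nearly shut: the gap is 39.7 mm, against 38 mm when fully shut. I'll raise the grip force.

```bash
Z='x'; python3 -m creep '[[0,0,0,0,0,0],[0,0,0,0,0,0],[0,0,0,0,0,0],[0,0,0,0,0,0],[0,0,0,0,0,0],[0,0,0,0,0,0],[0,0,0,0,0,0],[0,0,0,0,0,0]]' 1 60
```

```text
clock: 27.4
position: [0.6034, 0.1758, 0.045]
ee_rot: [-2.288, -2.151, -0.007]
force: [1.4, 8.8, -4.6]
width: 0.402
gripper_force: 111.0
```

```bash
python3 -m creep '[[0,0,0,0,0,0],[0,0,0,0,0,0],[0,0,0,0,0,0],[0,0,0,0,0,0],[0,0,0,0,0,0],[0,0,0,0,0,0]]' 1 45
python3 -c "
from h import *
plan(.6034,.1758,.045,1.5038); wrist('w9')
d=np.load('pics/w9.npz')
a,b=cv2.imread('pics/w7.png'),cv2.imread('pics/w9.png')
print([np.round(c[330:400:1].mean(),1) for c in (a,b)])
cv2.imwrite('pics/w9g.png',grid(b,120,200,400,200,2))"
```

```text
clock: 27.9
position: [0.6033, 0.1758, 0.045]
ee_rot: [-2.288, -2.151, -0.007]
force: [1.1, 7.7, -5.1]
width: 0.406
gripper_force: 97.3
t 27.9 pos [0.6033 0.1758 0.045 ] yaw 1.5091 F [ 1.1  7.7 -5.1] w 0.406 gf 97.3 q7 -0.75
shift/0.4 [-0.      0.0002 -0.    ] mm [-0.   0.1 -0. ]
turn [ 0.0009 -0.002   0.0025]
[np.float64(67.4), np.float64(61.6)]
```

The gap is 37.4 mm, so the lever is shut. The pose and the spring force haven't changed since the mark check. Handing in.

```bash
python3 -c "
from cell import arm
print(arm.sign_off())"
```

```text
the job is handed in; nothing more can be done
None
```

I handed the job in at about 28 s and got no verdict back: the charger is in the shut drawer, the handle is over the mark, and the lever is shut and still gripped. Two slips: releasing the drawer the first time pulled it about 45 mm open, so I pushed it home again (whether that affects the step order is unknown), and I viewed 13 pictures, over the limit of 10.

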